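# Drain the washed tumbler: onto the peg, then wedge the drip tray up

## Robot

A 7-joint arm with a two-finger parallel gripper is mounted at the origin on the work surface. World frame = base frame: x ahead of the robot, y to its left, z up, the work surface at z = 0. Lengths are in m, angles in degrees, forces in N, time in s.
With the tool pointing down it reaches from about 0.4 to 0.9 m from the base axis. Payload 5.5 kg.
Tool frame: the origin (TCP) lies at the very end of the fingers, on their centre line; the grasp point (between the pads) lies 19 mm behind it (bot.pinch_z is the distance from the TCP to the grasp point, in m); z points along the fingers, y is the line along which they close (so a half turn about z gives the same grasp; the last joint's range is limited). The gripper opens to 92 mm and grips with 3 to 60 N. Pads are 19 mm wide; open, the fingers measure 130 mm over their backs; the gripper's body (75 mm by 190 mm) begins 47 mm behind the grasp point.
Start: joints at [-52.815, 28.699, -24.465, 88.831, 12.651, 65.22, -12.049], TCP at [0.245, 0.602, 0.227] pointing down, gripper open.
Joint ranges: [-164.97, 164.97], [-17.58, 116.51], [-87.97, 89.64], [11.32, 138.91], [-80.73, 260.73], [10.89, 115.49], [-147.41, 147.41]. Speed limits (degrees/s): [147.25, 147.25, 180, 180, 180, 180, 180].

## Interface

Orientations are given as a 3x3 rotation matrix whose columns are the frame's x, y, z axes.
In Python, from bench import bot, cams gives the robot as it stands.
- The arm moves only by the tool carry_out, never from a script. Its arguments are lists of equal length, an entry for each row: "rot": the turn, a rotation vector about the tool's x, y, z in units of 6 degrees (1.0 is 6 degrees), a list of three; "travel": the shift along the tool's x, y, z in m, a list of three; "grip": the closure, from 0 (fully open) to 1 (shut). In form: {"rot": [[wx, wy, wz], ...], "travel": [[dx, dy, dz], ...], "grip": [grip, ...]}. A call has 1 to 8 rows; each row is the pose to reach, as a shift and turn from the pose commanded when the call began, along the tool's axes at that moment; what a row does not reach only later rows make up. A row lasts 1/10 s, in which the tool goes at most 50 mm and 8.59 degrees, less where a joint would pass 70% of its speed; a pose out of reach is approached as far as the arm can. A call with a gripper value outside its range is refused whole. The fingers move at their own pace and stop on an object; "grip_force" is the grip in N (left out, the last holds). Time passes only in rows, so rows that repeat a pose let the fingers close. It gives the time, the measured TCP pose, the force, the opening and the grip force at its end, in the units of the state.
- bot.state(): the state, without advancing time (a new reading comes with each control period).
- cams.get_image(name): name is "scene" or "top" or "wrist"; returns the picture (400x640x3 uint8, red, green, blue); there is no depth.
- cams.calibration(name): a dict with "intrinsics" (3x3 intrinsics, pixels), "R" (3x3) and "t" (3): a world point X has camera coordinates R X + t; the wrist camera has in their place "hand_eye" (4x4, takes a point from camera to tool coordinates, whose origin is the TCP and whose axes are the flange's). Camera axes: x right, y down, z forward; pixel columns grow to the right and rows downward; lengths in m; the calibration is good to about 2 mm. A picture is of the moment at which its call begins: read the wrist's pose just before it. calibration takes no time and is no camera call.
- bot.hand_in(): hands the job in; it is judged then, once.
The state is a dict: "time_s": time; "joints": joint angles; "joint_velocities": joint speeds; "joint_efforts": joint torques, N m; "eef_pos": TCP position; "orientation": TCP orientation; "force": force on the tool from outside, world axes, zero at the start; "ft_torque": the same for the moment, N m; "grip_width": opening from 0.0 (shut) to 1.0 (fully open); "finger_force": force on a finger pad.
Only numpy, scipy, OpenCV 4.12 (cv2) and the standard library are available. Lean on these libraries where they do the work, as an engineer would, in place of code of your own. Each camera call takes 0.05 s, during which the arm holds its last target. There are 200 camera calls.

## Task

Take the blue tumbler out of its sloping rest, turn it mouth down and lower it over the green peg of the drip tray until its rim stands on the tray, and let it go (do not drop it). Then take the orange wedge, which has a black grip, and, keeping it flat on the counter, push it tip first under the middle of the tray's blue front lip until the tray has just lifted off its base, about half a centimetre at the lip and no more than one. Finish there, still holding the wedge with the tray resting on it, touching neither tray nor tumbler, and leave the two lidded food tubs beside the drainer where they are.

Things in the scene. Friction and masses are not known exactly. Their poses are not given: they have to be found in the camera images.
- cup: blue plastic tumbler, a plain straight cylinder 58 mm in outer diameter (52 inside) and 95 mm tall with a 4 mm bottom, 120 g; at the start it lies in the sloping rest with its axis sunk 40 degrees below level, mouth low. Origin: centre of the outside of its closed bottom; its z axis points from the bottom to the mouth
- cup_rim (a point): centre of the tumbler's mouth, 95 mm from the bottom
- cradle: fixed sloping rest: two steel rails (44 mm wide overall) on a wooden foot 130 x 50 x 8 mm; a cross bar at the low end stops the tumbler's rim. Origin: centre of the foot's underside; its -x is the level direction the tumbler's mouth faces, z up. The tumbler's middle is 73 mm above the origin, its sides free for fingers; lift it straight up
- drainer: whole drainer, fixed: steel base frame 205 x 190 mm (runners at y = +-88 mm, 14 mm rubber feet at the front corners, open in the middle) carrying the white drip tray, 200 x 190 mm. Origin: on the counter under the base's middle; x from the tray's front lip (x = -100 mm) to its hinge (x = +100 mm, 20 mm high), z up. Tray top 26 mm above the counter
- tray (a joint): hinge of the drip tray in rad: 0 = front lip down on the base's feet, grows as the front lip rises; 0.01 rad lifts the lip by 2 mm. The tray weighs 0.8 kg and falls back by its weight
- peg_foot (a point): centre of the foot of the green drying peg, on the tray's top, in the middle of the tray (100 mm from lip and hinge). The peg stands at right angles to the tray, 28 mm in diameter, 60 mm high, tapering to 12 mm over its upper 18 mm
- lip (a point): middle of the underside of the tray's front lip, a blue round bar 12 mm in diameter and 188 mm long; with the tray down this is 14 mm above the counter, and the space under it is open between the feet (150 mm wide)
- wedge: loose orange wedge 130 x 44 mm, 120 g. Origin: centre of its underside; x to the thin tip (x = +65 mm, 3 mm thick). The top rises straight to 28 mm at x = -25 mm (slope 25 in 90), then level to the back (x = -65 mm). A black grip 28 (x) by 22 mm (y), centred at x = -45 mm, stands on it from 28 to 72 mm above the counter
- wedge_tip (a point): middle of the wedge's tip, on its underside
- wedge_grip (a point): centre of the wedge's black grip, 52 mm above its underside; pinch it from above across its 22 mm width (wedge y)
- tub_orange: bystander: white food tub with orange lid, 108 x 84 x 60 mm, origin centre of underside
- tub_yellow: bystander: white food tub with yellow lid, 108 x 84 x 60 mm, origin centre of underside

How it is judged (in metres and radians):
On the way, in this order (a step that is already met when the one before it is completed fails the run):
1. the tumbler stands upside down over the peg, let go, with the tray still down on its base (distance between cup_rim and peg_foot below 0.018 m and angle between cup's own z axis and vertical above 2.95 rad and contact force between the fingers and cup below 0.1 N and value of joint tray below 0.006 rad), for 0.3 s.
2. the wedge, on the counter, carries the tray's lip clear of the base (value of joint tray above 0.008 rad and contact force between wedge and drainer above 1 N and height (world z) of wedge below 0.006 m), for 0.2 s.
At the end, for the whole second after the job is handed in: tumbler upside down over the peg, rim within 18 mm of its foot, untouched; tray hinge at 0.008 to 0.055 rad (lip 1.6 to 11 mm up), carried by the wedge, which lies flat on the counter within 50 mm of the tray's middle line, held by the fingers; robot not touching the drainer; all at rest (all of step 2 and distance between cup_rim and peg_foot below 0.018 m and angle between cup's own z axis and vertical above 2.95 rad and contact force between the fingers and cup below 0.1 N and value of joint tray below 0.055 rad and contact force between the fingers and wedge above 1 N and contact force between each of the arm, the fingers and drainer below 0.3 N and height (world z) of wedge above -0.004 m and angle between wedge's own z axis and vertical below 0.08 rad and y of wedge_tip in the frame of drainer between -0.05 and 0.05 m and linear speed of each of wedge, cup below 0.02 m/s); the arm keeps its last pose, push and grip.
It fails at once if the tumbler is dropped: it moves faster than 0.6 m/s while not held (linear speed of cup above 0.6 m/s and contact force between the fingers and cup below 0.1 N).
It fails at once if a food tub is moved more than 30 mm (distance of any of tub_orange, tub_yellow from where it was at the start of the episode above 0.03 m).
It also fails if it takes over 59 s, if anything falls off the work surface, if the arm or the gripper's body presses on something with over 40 N, if the wrist force passes 120 N, or if a joint passes its speed limit or range.

## Working session

There is one attempt and no reset: what is moved stays moved. The work goes in short steps, Python scripts to look and compute and a tool call to move; the robot and the scene stay as the last step left them, time stands still between calls to the robot, and variables do not carry over. Pictures are saved under pics/ and viewed, at most 10 in all, crops included, and the job is handed in when it is done.

Besides the shell and the picture viewer there is one more tool, called by a JSON object that holds its "name" and its "arguments", one argument or row to a line. carry_out: Moves the arm, as the interface text tells. Its arguments: {"type":"object","properties":{"rot":{"type":"array"},"travel":{"type":"array"},"grip":{"type":"array"},"grip_force":{"type":"number"}},"required":["rot","travel","grip"]}

```bash
ls; mkdir -p pics; cat > h.py <<'E'
import numpy as np, cv2
from bench import bot, cams
def save(n,f,im=None):
    im=cams.get_image(n) if im is None else im
    cv2.imwrite('pics/'+f,im[:,:,::-1]); return im
def rays(n,uv,st=None):
    c=cams.calibration(n);K=np.array(c['intrinsics']);uv=np.atleast_2d(uv).astype(float)
    d=np.linalg.solve(K,np.c_[uv,np.ones(len(uv))].T).T
    if n=='wrist':
        T=np.array(c['hand_eye']);Rt=np.array(st['orientation']);p=np.array(st['eef_pos'])
        return Rt@T[:3,3]+p, d@(Rt@T[:3,:3]).T
    R=np.array(c['R']);t=np.array(c['t']); return -R.T@t, d@R
def plane(n,uv,z,st=None):
    o,d=rays(n,uv,st); return o+d*((z-o[2])/d[:,2])[:,None]
E
python3 - <<'E'
from h import *
st=bot.state();print({k:np.round(v,3).tolist() for k,v in st.items()})
for n in('scene','top'):
    save(n,n+'0.png'); print(cams.calibration(n))
print(cams.calibration('wrist'))
E
```

```text
pics
{'time_s': 0.0, 'joints': [-52.817, 28.753, -24.452, 88.892, 12.654, 65.22, -12.05], 'joint_velocities': [0.012, -0.012, -0.011, 0.117, -0.076, 0.025, -0.001], 'joint_efforts': [0.0, -56.659, -5.816, -27.911, -0.069, 0.03, 0.0], 'eef_pos': [0.244, 0.602, 0.226], 'orientation': [[-0.927, 0.376, -0.001], [0.376, 0.927, -0.002], [0.0, -0.002, -1.0]], 'force': [-0.217, 0.081, 0.19], 'ft_torque': [-0.021, -0.001, 0.033], 'finger_force': 0.0, 'grip_width': 0.997}
{'intrinsics': array([[518.84265588,   0.        , 315.93840566],
       [  0.        , 518.84265588, 196.00079331],
       [  0.        ,   0.        ,   1.        ]]), 'R': array([[-0.67254351,  0.73988668, -0.01590377],
       [ 0.48491007,  0.4243368 , -0.7647225 ],
       [-0.55905943, -0.52202105, -0.64416347]]), 't': array([ 0.40328362, -0.19343595,  1.6382139 ])}
{'intrinsics': array([[365.28120587,   0.        , 320.90041759],
       [  0.        , 365.28120587, 194.16341094],
       [  0.        ,   0.        ,   1.        ]]), 'R': array([[ 0.10201283, -0.99478174,  0.00163387],
       [-0.96638048, -0.09948974, -0.23708767],
       [ 0.23601303,  0.02260705, -0.97148689]]), 't': array([-0.0447618 ,  0.61993669,  0.9395504 ])}
{'intrinsics': array([[314.03588978,   0.        , 316.95827641],
       [  0.        , 314.03588978, 193.81467291],
       [  0.        ,   0.        ,   1.        ]]), 'hand_eye': array([[ 3.87541171e-04, -9.58703581e-01, -2.84406917e-01,
         7.66427139e-02],
       [ 9.99999913e-01,  3.28340257e-04,  2.55831181e-04,
         4.68006128e-05],
       [-1.51884029e-04, -2.84406991e-01,  9.58703625e-01,
        -1.58153387e-01],
       [ 0.00000000e+00,  0.00000000e+00,  0.00000000e+00,
         1.00000000e+00]])}
```

View pics/top0.png

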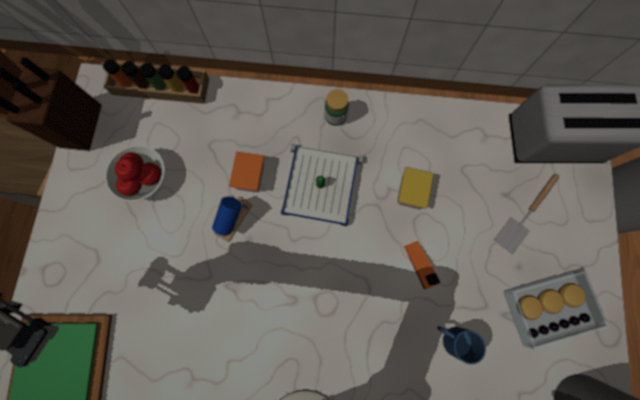

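View pics/scene0.png

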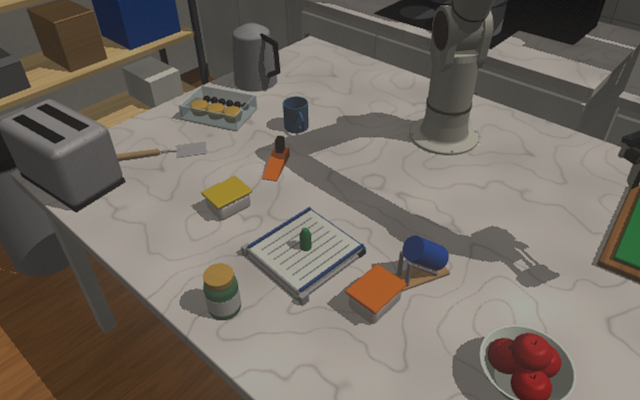

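The top view shows the tray at about (320,185) with the peg at (320,181), the tumbler at (227,216), the wedge at (422,265) with its grip at (432,280), and tubs at (247,171) and (416,188). The scene view shows the same things: peg (305,239), tumbler (425,253), wedge (276,163).

```bash
python3 - <<'E'
from h import *
t=cv2.imread('pics/top0.png');s=cv2.imread('pics/scene0.png')
f=lambda im,x,y,w,h,k:cv2.resize(im[y:y+h,x:x+w],None,fx=k,fy=k,interpolation=cv2.INTER_CUBIC)
a=np.hstack([f(t,200,180,66,66,6),f(s,390,220,66,66,6)]);b=np.hstack([f(t,270,130,99,50,4)*0+f(t,270,140,99,50,4),f(t,390,230,99,50,4)])
cv2.imwrite('pics/crop.png',np.vstack([a,b])[:600])
T=t[:,:,::-1];
def blobs(n,im,lo,hi,roi):
    hsv=cv2.cvtColor(im,cv2.COLOR_BGR2HSV);m=cv2.inRange(hsv,lo,hi);x,y,w,h=roi;mm=np.zeros_like(m);mm[y:y+h,x:x+w]=m[y:y+h,x:x+w]
    c=max(cv2.findContours(mm,cv2.RETR_EXTERNAL,cv2.CHAIN_APPROX_NONE)[0],key=cv2.contourArea)
    r=cv2.minAreaRect(c);return cv2.contourArea(c),np.array(r[0]),cv2.boxPoints(r),c
for nm,n,im,lo,hi,roi,z in [('cup','top',t,(105,150,40),(125,255,255),(200,180,60,70),.077),('cup','scene',s,(105,150,40),(125,255,255),(390,220,70,60),.077),
 ('wedge','top',t,(5,150,60),(18,255,255),(395,230,50,60),.01),('wedge','scene',s,(5,150,60),(18,255,255),(255,140,40,50),.01),
 ('peg','top',t,(45,80,20),(90,255,255),(300,165,40,30),.06),('peg','scene',s,(45,80,20),(90,255,255),(290,220,30,40),.06),
 ('tubO','top',t,(5,150,60),(18,255,255),(220,140,50,60),.06),('tubY','top',t,(20,120,60),(32,255,255),(390,160,50,60),.06)]:
    A,c,b,k=blobs(n,im,lo,hi,roi);print(nm,n,A,c.round(1),b.round(1).tolist(),plane(n,np.vstack([c,b]),z)[:,:2].round(3).tolist())
E
```

```text
cup top 599.5 [225.7 215.6] [[209.3000030517578, 228.8000030517578], [224.39999389648438, 194.60000610351562], [242.0, 202.39999389648438], [227.0, 236.5]] [[0.534, 0.271], [0.494, 0.309], [0.592, 0.284], [0.575, 0.232], [0.478, 0.258]]
cup scene 163.0 [434.4 247.7] [[417.79998779296875, 244.1999969482422], [422.0, 236.10000610351562], [451.1000061035156, 251.3000030517578], [446.79998779296875, 259.3999938964844]] [[0.513, 0.28], [0.528, 0.246], [0.5, 0.239], [0.498, 0.313], [0.526, 0.319]]
wedge top 514.0 [421.4 264.3] [[404.0, 247.0], [418.0, 240.0], [438.79998779296875, 281.6000061035156], [424.79998779296875, 288.6000061035156]] [[0.463, -0.283], [0.507, -0.232], [0.531, -0.271], [0.42, -0.333], [0.397, -0.295]]
wedge scene 393.5 [275.9 163.1] [[262.20001220703125, 177.6999969482422], [274.6000061035156, 143.1999969482422], [289.5, 148.5], [277.20001220703125, 183.10000610351562]] [[0.463, -0.282], [0.537, -0.262], [0.394, -0.359], [0.384, -0.304], [0.526, -0.213]]
peg top 50.0 [320.  181.5] [[317.0, 177.0], [323.0, 177.0], [323.0, 186.0], [317.0, 186.0]] [[0.661, 0.025], [0.674, 0.035], [0.676, 0.018], [0.649, 0.016], [0.647, 0.033]]
peg scene 68.0 [307.3 238.5] [[301.70001220703125, 228.5], [308.6000061035156, 227.10000610351562], [312.8999938964844, 248.60000610351562], [306.0, 250.0]] [[0.667, 0.035], [0.651, 0.002], [0.637, 0.011], [0.682, 0.067], [0.696, 0.058]]
tubO top 911.5 [246.5 170.8] [[229.3000030517578, 185.60000610351562], [235.89999389648438, 150.8000030517578], [263.70001220703125, 156.10000610351562], [257.1000061035156, 190.89999389648438]] [[0.671, 0.238], [0.623, 0.28], [0.728, 0.277], [0.721, 0.195], [0.616, 0.199]]
tubY top 980.5 [415.7 187.5] [[397.29998779296875, 201.6999969482422], [405.0, 166.89999389648438], [434.1000061035156, 173.39999389648438], [426.3999938964844, 208.1999969482422]] [[0.671, -0.246], [0.625, -0.196], [0.73, -0.213], [0.719, -0.297], [0.615, -0.278]]
```

View pics/crop.png

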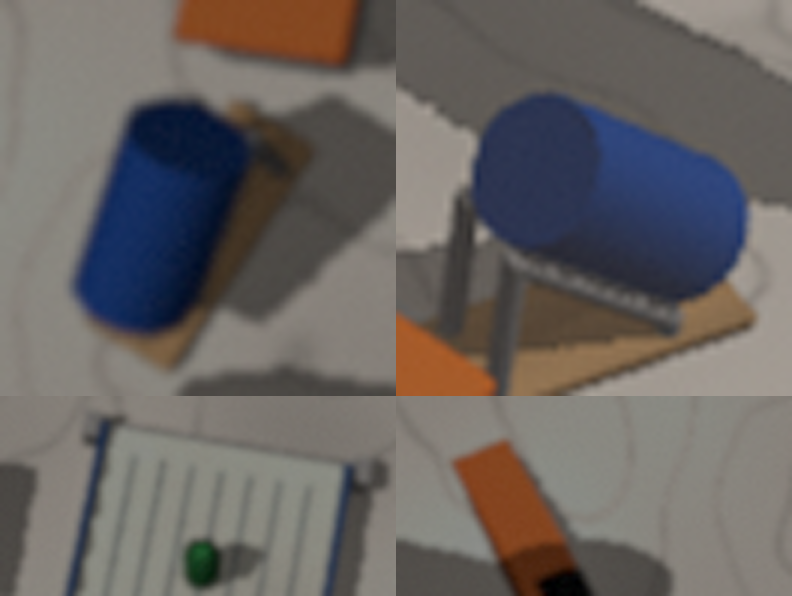

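Crops: the tumbler's closed bottom is the raised far end (top px ~(233,199)). Its mouth faces the robot, low, at top px ~(218,233). The hinge posts are on the far side of the tray and the lip is on the robot side. First I'll move over the tumbler for a wrist view.

{"name": "carry_out", "arguments": {
  "rot": [
    [0,0,0],
    [0,0,0],
    [0,0,0],
    [0,0,0],
    [0,0,0],
    [0,0,0],
    [0,0,0],
    [0,0,0]
  ],
  "travel": [
    [-0.05,-0.025,-0.003],
    [-0.1,-0.05,-0.006],
    [-0.14,-0.075,-0.009],
    [-0.19,-0.1,-0.012],
    [-0.24,-0.125,-0.015],
    [-0.29,-0.15,-0.018],
    [-0.34,-0.175,-0.021],
    [-0.39,-0.2,-0.024]
  ],
  "grip": [0,0,0,0,0,0,0,0]
}}

```text
time_s: 0.9
eef_pos: [0.5057, 0.2976, 0.2485]
orientation: [[-0.927, 0.376, -0.0], [0.376, 0.927, -0.0], [0.0, -0.0, -1.0]]
force: [1.2, 1.3, 0.3]
grip_width: 1.001
finger_force: 0.0
```

{"name": "carry_out", "arguments": {
  "rot": [
    [0,0,0],
    [0,0,0],
    [0,0,0]
  ],
  "travel": [
    [0,0,0],
    [0,0,0],
    [0,0,0]
  ],
  "grip": [0,0,0]
}}

```text
time_s: 1.2
eef_pos: [0.5037, 0.3006, 0.2483]
orientation: [[-0.927, 0.375, -0.001], [0.375, 0.927, 0.001], [0.001, -0.0, -1.0]]
force: [0.1, 0.7, 0.9]
grip_width: 1.003
finger_force: 0.0
```

```bash
python3 - <<'E'
from h import *
st=bot.state();print(st['time_s'],st['eef_pos'],st['joints'])
w=save('wrist','w1.png')
np.save('st1.npy',np.c_[st['orientation'],st['eef_pos']])
p=plane('top',[[251.7,205],[229,240.8]],.008);print('foot edge',p)
E
```

```text
1.2 [0.50368468 0.30062936 0.2482522 ] [-18.9937967   20.21072215 -18.24547401  97.09382901   6.84638779
  63.84041804  28.77099137]
foot edge [[0.58395209 0.21953703 0.008     ]
 [0.47319007 0.26897771 0.008     ]]
```

View pics/w1.png

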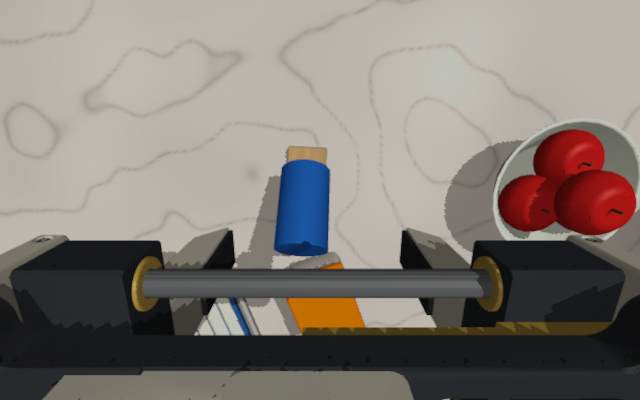

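The wrist view shows the tumbler at about (303,205), its mouth end up in the image. The wooden foot's end is at (288..327,148) and the cradle axis is almost parallel to tool x.

```bash
python3 - <<'E'
from h import *
a=np.load('st1.npy');st=dict(orientation=a[:,:3],eef_pos=a[:,3])
w=cv2.imread('pics/w1.png');hsv=cv2.cvtColor(w,cv2.COLOR_BGR2HSV)
m=cv2.inRange(hsv,(105,120,40),(125,255,255));m[:140]=0;m[265:]=0;m[:,:265]=0;m[:,345:]=0
c=max(cv2.findContours(m,0,2)[0],key=cv2.contourArea);r=cv2.minAreaRect(c);print(r)
print('cup ctr wrist',plane('wrist',[r[0]],.073,st), 'top',plane('top',[[225.7,215.6]],.073))
for y in(175,190,205,220,235):
    xs=np.where(m[y])[0];p=plane('wrist',[[(xs[0]+xs[-1])/2,y]],.073,st);print(y,xs[0],xs[-1],p[0].round(4))
m2=cv2.inRange(hsv,(8,60,90),(25,200,255));m2[:140]=0;m2[170:]=0;m2[:,270:]=m2[:,270:];m2[:,:270]=0;m2[:,345:]=0
for y in range(144,162,3):
    xs=np.where(m2[y])[0];print(y,xs[[0,-1]] if len(xs) else None)
e=plane('wrist',[[288,147.5],[327,148]],.008,st);print('foot end',e,np.linalg.norm(e[1]-e[0]))
u=e[1]-e[0];u/=np.linalg.norm(u);h=np.array([-u[1],u[0],0]);h*=np.sign(-h[0]);mid=e.mean(0);print('h',h,np.degrees(np.arctan2(h[1],h[0])),'ctr',mid-.065*h)
# drainer from top
t=cv2.imread('pics/top0.png');H=cv2.cvtColor(t,cv2.COLOR_BGR2HSV)
mb=cv2.inRange(H,(100,90,30),(125,255,255));mb[:,:270]=0;mb[:,375:]=0;mb[:135]=0;mb[235:]=0
c=np.vstack(cv2.findContours(mb,0,2)[0]);r=cv2.minAreaRect(c);b=cv2.boxPoints(r);print(r,b,plane('top',b,.022)[:,:2])
for x in(290,300,310,320,330,340,350):
    ys=np.where(mb[190:,x])[0]+190;print(x,ys, plane('top',[[x,ys.mean()]],.022)[0] if len(ys) else '')
E
```

```text
((301.59527587890625, 207.47555541992188), (53.034690856933594, 95.3165512084961), 1.5481576919555664)
cup ctr wrist [[0.53250411 0.27054221 0.073     ]] top [[0.53478179 0.2722158  0.073     ]]
175 282 328 [0.4995 0.2884 0.073 ]
190 280 328 [0.5147 0.2809 0.073 ]
205 279 328 [0.5306 0.2737 0.073 ]
220 277 327 [0.5465 0.2652 0.073 ]
235 276 327 [0.5633 0.2575 0.073 ]
144 None
147 [288 313]
150 [288 326]
153 [288 326]
156 [288 326]
159 [287 325]
foot end [[0.47141224 0.27420729 0.008     ]
 [0.49051713 0.31982695 0.008     ]] 0.04945857250846278
h [-0.92238134  0.38628054  0.        ] 157.27673915159872 ctr [0.54091947 0.27190888 0.008     ]
((320.0558776855469, 185.69039916992188), (66.27530670166016, 67.61436462402344), 10.222168922424316) [[281.4446  213.08017]
 [293.44382 146.53903]
 [358.66714 158.30063]
 [346.66794 224.84177]] [[ 0.56644183  0.12765343]
 [ 0.77283488  0.11765266]
 [ 0.75568453 -0.08124144]
 [ 0.55156833 -0.06263842]]
290 [] 
300 [] 
310 [] 
320 [] 
330 [] 
340 [223] [ 0.55492343 -0.0431478   0.022     ]
350 [197 198 199 200] [ 0.62978177 -0.0656907   0.022     ]
```

{"name": "carry_out", "arguments": {
  "rot": [
    [0,-1.1,0.3],
    [0,-2.2,0.3],
    [0,-3.33,0.33],
    [0,-3.33,0.33],
    [0,-3.33,0.33],
    [0,-3.33,0.33]
  ],
  "travel": [
    [-0.02,-0.006,0.03],
    [-0.04,-0.011,0.06],
    [-0.0545,-0.0155,0.08],
    [-0.0545,-0.0155,0.088],
    [-0.0545,-0.0155,0.088],
    [-0.0545,-0.0155,0.088]
  ],
  "grip": [0,0,0,0,0,0]
}}

```text
time_s: 1.85
eef_pos: [0.5502, 0.2661, 0.1619]
orientation: [[-0.858, 0.407, 0.314], [0.385, 0.913, -0.132], [-0.341, 0.008, -0.94]]
force: [0.3, 0.8, 0.6]
grip_width: 1.0
finger_force: 0.0
```

```bash
python3 - <<'E'
from h import *
st=bot.state();R=np.array(st['orientation']);p=np.array(st['eef_pos']);print(st['time_s'],p,R.round(3).tolist(),np.round(st['joints'],1))
print('step',R.T@(np.array([.5485,.2659,.06])-p))
w=save('wrist','w2.png');hsv=cv2.cvtColor(w[:,:,::-1].copy(),cv2.COLOR_BGR2HSV)
m=cv2.inRange(hsv,(105,120,40),(125,255,255));m[:60]=0;c=max(cv2.findContours(m,0,2)[0],key=cv2.contourArea);print(cv2.boundingRect(c))
# pinch line / pads projected
for y in range(80,300,20):
    xs=np.where(m[y,200:450])[0]
    if len(xs):print(y,xs[0]+200,xs[-1]+200)
E
```

```text
1.85 [0.55024068 0.26606497 0.16191176] [[-0.858, 0.407, 0.314], [0.385, 0.913, -0.132], [-0.341, 0.008, -0.94]] [-30.6  21.8  -9.8 110.   31.7  43.3   4.1]
step [ 0.03614515 -0.001651    0.09528834]
(275, 64, 78, 144)
80 277 352
100 277 352
120 277 352
140 276 352
160 276 352
180 275 352
200 200 352
220 207 216
260 237 244
```

View pics/w2.png

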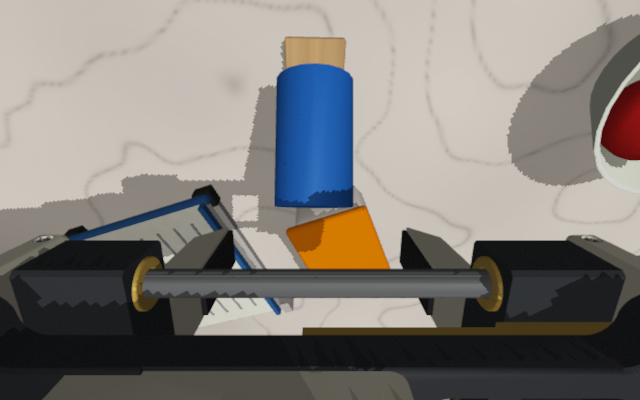

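The tumbler is centred between the fingers (columns 276–352, against the gripper's centre at 317) and square to them. Next I go straight down and grip.

{"name": "carry_out", "arguments": {
  "rot": [
    [0,0,0],
    [0,0,0],
    [0,0,0],
    [0,0,0],
    [0,0,0],
    [0,0,0],
    [0,0,0],
    [0,0,0]
  ],
  "travel": [
    [0.012,-0.002,0.03],
    [0.024,-0.002,0.06],
    [0.036,-0.002,0.095],
    [0.036,-0.002,0.095],
    [0.036,-0.002,0.095],
    [0.036,-0.002,0.095],
    [0.036,-0.002,0.095],
    [0.036,-0.002,0.095]
  ],
  "grip": [0,0,0,0,1,1,1,1],
  "grip_force": 15
}}

```text
time_s: 2.7
eef_pos: [0.5488, 0.2646, 0.061]
orientation: [[-0.857, 0.408, 0.316], [0.386, 0.913, -0.132], [-0.343, 0.009, -0.939]]
force: [0.1, -0.1, 0.2]
grip_width: 0.699
finger_force: 0.0
```

{"name": "carry_out", "arguments": {
  "rot": [
    [0,0,0],
    [0,0,0],
    [0,0,0]
  ],
  "travel": [
    [0,0,0],
    [0,0,0],
    [0,0,0]
  ],
  "grip": [1,1,1]
}}

```text
time_s: 3.0
eef_pos: [0.5488, 0.2649, 0.0604]
orientation: [[-0.857, 0.407, 0.317], [0.385, 0.913, -0.132], [-0.343, 0.008, -0.939]]
force: [0.1, -0.2, 7.7]
grip_width: 0.639
finger_force: 15.0
```

{"name": "carry_out", "arguments": {
  "rot": [
    [0,0,0],
    [0,0,0],
    [0,0,0],
    [0,0,0],
    [0,-1.3,0],
    [0,-2.6,0],
    [0,-3.9,0],
    [0,-5.2,0]
  ],
  "travel": [
    [-0.007,0,-0.019],
    [-0.017,0,-0.047],
    [-0.027,0.001,-0.075],
    [-0.041,0.001,-0.113],
    [-0.055,0.001,-0.15],
    [-0.062,0.001,-0.169],
    [-0.062,0.001,-0.169],
    [-0.062,0.001,-0.169]
  ],
  "grip": [1,1,1,1,1,1,1,1],
  "grip_force": 25
}}

```text
time_s: 3.8
eef_pos: [0.5485, 0.2645, 0.2413]
orientation: [[-0.565, 0.407, 0.718], [0.261, 0.914, -0.312], [-0.783, 0.012, -0.622]]
force: [0.3, -1.2, -2.1]
grip_width: 0.633
finger_force: 25.0
```

{"name": "carry_out", "arguments": {
  "rot": [
    [0,-1.3,0],
    [0,-2.6,0],
    [0,-3.13,0],
    [0,-3.13,0],
    [0,-3.13,0]
  ],
  "travel": [
    [0,0,0],
    [0,0,0],
    [0,0,0],
    [0,0,0],
    [0,0,0]
  ],
  "grip": [1,1,1,1,1]
}}

```text
time_s: 4.3
eef_pos: [0.548, 0.2636, 0.2384]
orientation: [[-0.313, 0.407, 0.858], [0.144, 0.913, -0.381], [-0.939, 0.004, -0.344]]
force: [-0.1, 0.1, -0.6]
grip_width: 0.633
finger_force: 25.0
```

```bash
python3 - <<'E'
from h import *
st=bot.state();R=np.array(st['orientation']);p=np.array(st['eef_pos']);print(st['time_s'],p,R.round(3).tolist(),np.round(st['joints'],1),st['grip_width'])
s=save('scene','s2.png');t=save('top','t2.png')
f=lambda im,x,y,w,h,k:cv2.resize(im[y:y+h,x:x+w],None,fx=k,fy=k,interpolation=cv2.INTER_CUBIC)
cv2.imwrite('pics/c2.png',np.hstack([f(s,230,150,260,170,1.5),f(t,180,120,200,127.5.__int__(),2.0)[:255]])[:,:,::-1])
E
```

```text
4.3 [0.54799292 0.26357219 0.2384433 ] [[-0.313, 0.407, 0.858], [0.144, 0.913, -0.381], [-0.939, 0.004, -0.344]] [-61.3  30.1  -1.9 123.1  83.8  71.5 -61.9] 0.6326608247999351Traceback (most recent call last):
  File "<stdin>", line 5, in <module>
    return _nx.concatenate(arrs, 1, dtype=dtype, casting=casting)
           ~~~~~~~~~~~~~~~^^^^^^^^^^^^^^^^^^^^^^^^^^^^^^^^^^^^^^^
ValueError: all the input array dimensions except for the concatenation axis must match exactly, but along dimension 0, the array at index 0 has size 255 and the array at index 1 has size 254
```

```bash
python3 - <<'E'
from h import *
s=cv2.imread('pics/s2.png');t=cv2.imread('pics/t2.png')
f=lambda im,x,y,w,h,k:cv2.resize(im[y:y+h,x:x+w],None,fx=k,fy=k,interpolation=cv2.INTER_CUBIC)
cv2.imwrite('pics/c2.png',np.vstack([f(s,240,160,200,75+25,4)[:400],f(t,270,135,200,50,4)[:200]]))
E
```

```text
(no output)
```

View pics/c2.png

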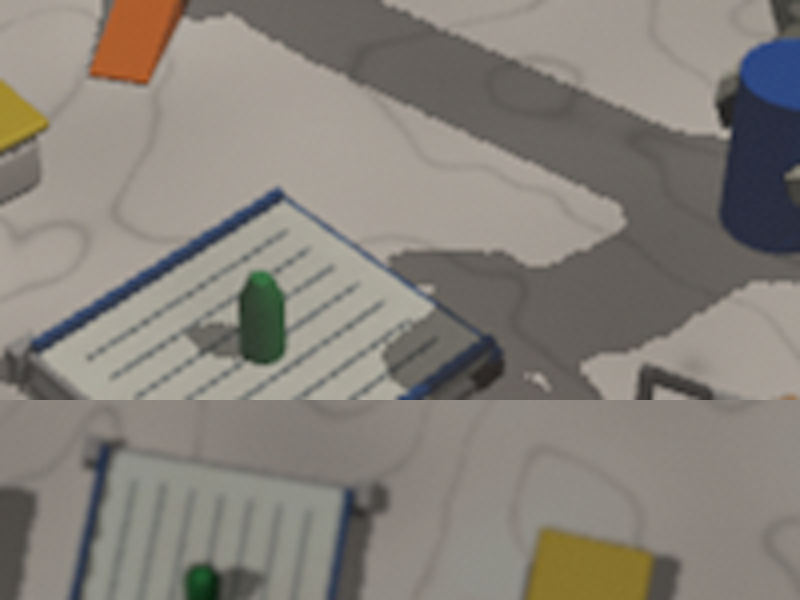

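Scene crop: the tumbler hangs upright with its mouth down (px ~(432,195)), and the peg stands at column 305, rows 228–250. Now I'll triangulate the peg.

```bash
python3 - <<'E'
from h import *
o=[];D=[]
for n,fn,roi in(('scene','s2.png',(290,220,30,40)),('top','t2.png',(305,165,30,30))):
    im=cv2.imread('pics/'+fn).astype(float);B,G,R=im[...,0],im[...,1],im[...,2]
    m=((G>1.25*R)&(G>1.1*B)).astype(np.uint8);x,y,w,h=roi;k=np.zeros_like(m);k[y:y+h,x:x+w]=m[y:y+h,x:x+w]
    c=max(cv2.findContours(k,0,1)[0],key=cv2.contourArea);x,y,w,h=cv2.boundingRect(c);M=cv2.moments(c);u=[M['m10']/M['m00'],M['m01']/M['m00']]
    print(n,(x,y,w,h),u,'mid z.054',plane(n,[u],.054)[0].round(4))
    if n=='scene':print(' tip',plane(n,[[u[0],y+1.5]],.086)[0],' foot front edge',plane(n,[[u[0],y+h-.5]],.026)[0], plane(n,[[u[0],y+h-.5]],.026)[0]-.014*np.r_[.731,.682,0])
    a,b=rays(n,u);o.append(a);D.append(b[0]/np.linalg.norm(b[0]))
P=[np.eye(3)-np.outer(d,d) for d in D];print('tri',np.linalg.solve(sum(P),sum(p@a for p,a in zip(P,o))))
# lip corners etc.
lip=plane('scene',[[309,208.2],[364,246.5]],.024);print('scene top corners lip R/L',lip)
L=plane('top',[[296,149],[357,159]],.026);print('top hinge corners',L)
c=cv2.imread('pics/s2.png').astype(float);cb=((c[...,0]>1.25*c[...,2])&(c[...,0]>1.1*c[...,1])).astype(np.uint8);cb[:,:418]=0;cb[:,470:]=0;cb[:165]=0;cb[230:]=0
for y in range(180,216,4):
    xs=np.where(cb[y])[0]; print(y,xs[[0,-1]] if len(xs) else '',end=';')
st=bot.state();R_=np.array(st['orientation']);p=np.array(st['eef_pos']);g=p-.019*R_[:,2]
C=cams.calibration('scene');pr=lambda X:(lambda q:(q[:2]/q[2]))(np.array(C['intrinsics'])@(np.array(C['R'])@X+C['t']))
print('grasp',g,'proj',pr(g),'rim c',pr(g-[0,0,.0555]),'bot c',pr(g+[0,0,.0395]))
E
```

```text
scene (300, 228, 11, 23) [305.38243626062325, 238.9915014164306] mid z.054 [0.6667 0.0287 0.054 ]
 tip [0.66703575 0.03027553 0.086     ]  foot front edge [0.67474049 0.03511443 0.026     ] [0.66450649 0.02556643 0.026     ]
top (316, 176, 9, 12) [320.11475409836066, 181.54918032786884] mid z.054 [0.663  0.0253 0.054 ]
tri [0.66393958 0.02563169 0.0499774 ]
scene top corners lip R/L [[ 0.55681249 -0.06270833  0.024     ]
 [ 0.57140827  0.12955774  0.024     ]]
top hinge corners [[ 0.7643129   0.10860641  0.026     ]
 [ 0.75153869 -0.07616577  0.026     ]]
180 [425 454];184 [424 453];188 [423 452];192 [423 451];196 [423 446];200 [422 439];204 [422 435];208 [421 436];212 [420 447];grasp [0.53245889 0.2704527  0.2463854 ] proj [436.27924058 191.56608591] rim c [432.70773111 212.17128231] bot c [438.9743489 176.017132 ]
```

{"name": "carry_out", "arguments": {
  "rot": [
    [0,0,0],
    [0,0,0],
    [0,0,0],
    [0,0,0],
    [0,0,0],
    [0,0,0],
    [0,0,0],
    [0,0,0]
  ],
  "travel": [
    [0,-0.017,0.023],
    [0,-0.04,0.055],
    [0,-0.066,0.09],
    [-0.001,-0.092,0.125],
    [-0.001,-0.117,0.16],
    [-0.001,-0.142,0.195],
    [-0.001,-0.16,0.22],
    [-0.001,-0.17,0.2335]
  ],
  "grip": [1,1,1,1,1,1,1,1]
}}

```text
time_s: 5.2
eef_pos: [0.6808, 0.0142, 0.1602]
orientation: [[-0.308, 0.413, 0.857], [0.147, 0.911, -0.386], [-0.94, 0.007, -0.341]]
force: [-0.5, 0.8, -0.7]
grip_width: 0.637
finger_force: 25.0
```

{"name": "carry_out", "arguments": {
  "rot": [
    [0,0,0],
    [0,0,0],
    [0,0,0]
  ],
  "travel": [
    [0,0,0],
    [0,0,0],
    [0,0,0]
  ],
  "grip": [1,1,1]
}}

```text
time_s: 5.5
eef_pos: [0.68, 0.0209, 0.1597]
orientation: [[-0.31, 0.406, 0.86], [0.146, 0.914, -0.379], [-0.939, 0.008, -0.343]]
force: [-0.5, 0.2, -1.8]
grip_width: 0.634
finger_force: 25.0
```

```bash
cat > m.py <<'E'
from h import *
st=bot.state();R=np.array(st['orientation']);p=np.array(st['eef_pos']);g=p-.019*R[:,2]
print(st['time_s'],'tcp',p.round(4),'g',g.round(4),'z',R[:,2].round(3),np.round(st['joints'],1),'F',np.round(st['force'],1))
E
python3 - <<'E'
from m import *
print('to goal',R.T@(np.array([.664,.0258,.0815])-g),'up',R.T@[0,0,1])
s=save('scene','s3.png')
c=s.astype(float);cb=((c[...,2]>1.25*c[...,0])&(c[...,2]>1.1*c[...,1])).astype(np.uint8)
k=cv2.findContours(cb,0,1)[0];k=max(k,key=cv2.contourArea);print(cv2.boundingRect(k))
C=cams.calibration('scene');pr=lambda X:(lambda q:(q[:2]/q[2]))(np.array(C['intrinsics'])@(np.array(C['R'])@X+C['t']))
away=np.r_[-.731,-.682,0]*-1
for q in(.0475,.0555,.0635):print(q,'rim front edge',pr(g-[0,0,q]+.029*np.r_[.731,.682,0]))
cv2.imwrite('pics/c3.png',cv2.resize(s[160:280,230:390,::-1],None,fx=4,fy=4,interpolation=cv2.INTER_CUBIC))
E
```

```text
5.5 tcp [0.68   0.0209 0.1597] g [0.6637 0.0281 0.1662] z [ 0.86  -0.379 -0.343] [-37.7  38.6  11.9 131.6 125.3  57.8 -86.1] F [-0.5  0.2 -1.8]
to goal [ 0.07909939 -0.00265325  0.03018941] up [-0.93940699  0.00798485 -0.34271088]
(92, 0, 89, 50)
0.0475 rim front edge [305.252643   226.67956805]
0.0555 rim front edge [305.35710792 229.28177057]
0.0635 rim front edge [305.46064801 231.86093585]
```

View pics/c3.png

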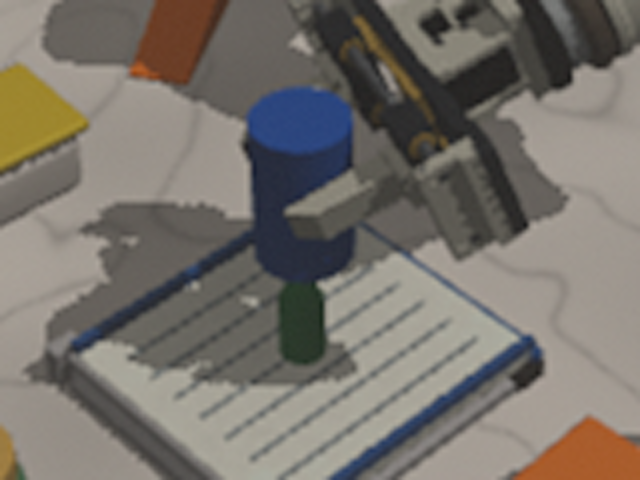

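The tumbler is right above the peg, mouth down, with its rim's front edge at (305.7,229), which matches the model. Now I'll lower it.

{"name": "carry_out", "arguments": {
  "rot": [
    [0,0,0],
    [0,0,0],
    [0,0,0],
    [0,0,0],
    [0,0,0],
    [0,0,0],
    [0,0,0]
  ],
  "travel": [
    [0.015,-0.002,0.006],
    [0.032,-0.0027,0.012],
    [0.049,-0.0027,0.018],
    [0.066,-0.0027,0.0248],
    [0.075,-0.0027,0.0285],
    [0.0762,-0.0027,0.0292],
    [0.0762,-0.0027,0.0292]
  ],
  "grip": [1,1,1,1,1,1,1]
}}

```text
time_s: 6.25
eef_pos: [0.6807, 0.0182, 0.078]
orientation: [[-0.31, 0.406, 0.86], [0.145, 0.914, -0.379], [-0.94, 0.007, -0.342]]
force: [-0.2, 0.4, 0.4]
grip_width: 0.637
finger_force: 25.0
```

{"name": "carry_out", "arguments": {
  "rot": [
    [0,0,0],
    [0,0,0],
    [0,0,0]
  ],
  "travel": [
    [0.0012,0,0.0004],
    [0.0025,0,0.001],
    [0.0025,0,0.001]
  ],
  "grip": [1,1,1]
}}

```text
time_s: 6.55
eef_pos: [0.6816, 0.0175, 0.078]
orientation: [[-0.305, 0.406, 0.861], [0.144, 0.914, -0.38], [-0.941, 0.009, -0.337]]
force: [-2.2, 4.0, 9.4]
grip_width: 0.635
finger_force: 25.0
```

```bash
python3 m.py
```

```text
6.55 tcp [0.6816 0.0175 0.078 ] g [0.6653 0.0248 0.0844] z [ 0.861 -0.38  -0.337] [-36.   50.9  10.1 128.9 128.4  63.7 -95.2] F [-2.2  4.   9.4]
```

Contact at the expected height (9 N up). I'll ease off slightly and let go.

{"name": "carry_out", "arguments": {
  "rot": [
    [0,0,0],
    [0,0,0],
    [0,0,0],
    [0,0,0],
    [0,0,0],
    [0,0,0]
  ],
  "travel": [
    [-0.0018,0,-0.0007],
    [-0.0018,0,-0.0007],
    [-0.0018,0,-0.0007],
    [-0.0018,0,-0.0007],
    [-0.0018,0,-0.0007],
    [-0.0018,0,-0.0007]
  ],
  "grip": [1,0.34,0.3,0,0,0]
}}

```text
time_s: 7.15
eef_pos: [0.6798, 0.0165, 0.0762]
orientation: [[-0.311, 0.408, 0.858], [0.145, 0.913, -0.381], [-0.939, 0.005, -0.343]]
force: [-0.8, 0.5, -0.2]
grip_width: 0.911
finger_force: 0.0
```

```bash
python3 - <<'E'
from m import *
print(st['grip_width'],st['finger_force'])
s=save('scene','s4.png')
c=s.astype(float);cb=((c[...,2]>1.25*c[...,0])&(c[...,2]>1.1*c[...,1])).astype(np.uint8);cb[:,:290]=0;cb[:,322:]=0;cb[:195]=0;cb[260:]=0
k=max(cv2.findContours(cb,0,1)[0],key=cv2.contourArea);print(cv2.boundingRect(k))
C=cams.calibration('scene');pr=lambda X:(lambda q:(q[:2]/q[2]))(np.array(C['intrinsics'])@(np.array(C['R'])@X+C['t']))
print('rim front',pr(np.r_[.6642,.0256,.026]+.029*np.r_[.731,.682,0]),'bottom back',pr(np.r_[.6642,.0256,.121]-.029*np.r_[.731,.682,0]))
cv2.imwrite('pics/c4.png',cv2.resize(s[170:270,250:370,::-1],None,fx=4,fy=4,interpolation=cv2.INTER_CUBIC))
E
```

```text
7.15 tcp [0.6798 0.0165 0.0762] g [0.6635 0.0237 0.0827] z [ 0.858 -0.381 -0.343] [-36.   50.8  10.2 129.  128.3  63.3 -95. ] F [-0.8  0.5 -0.2]
0.9105852844577951 0.0
(292, 209, 26, 46)
rim front [305.46587733 255.07600395] bottom back [304.33818551 208.26010124]
```

View pics/c4.png

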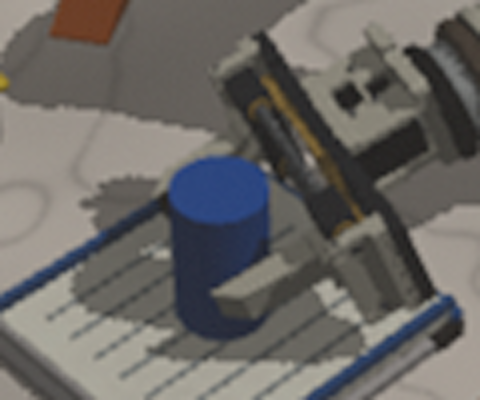

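The tumbler stands upright over the peg on the tray (box rows 209–255, as predicted), and the fingers are open. I'll retract backwards along the fingers.

{"name": "carry_out", "arguments": {
  "rot": [
    [0,0,0],
    [0,0,0],
    [0,0,0],
    [0,0,0],
    [0,0,0],
    [0,0,0],
    [0,0,0],
    [0,0,0]
  ],
  "travel": [
    [0,0,-0.01],
    [0,0,-0.03],
    [0,0,-0.06],
    [0,0,-0.09],
    [-0.02,0,-0.12],
    [-0.06,0,-0.13],
    [-0.1,0,-0.14],
    [-0.1,0,-0.14]
  ],
  "grip": [0,0,0,0,0,0,0,0]
}}

```text
time_s: 8.0
eef_pos: [0.5898, 0.0571, 0.2167]
orientation: [[-0.315, 0.405, 0.858], [0.142, 0.914, -0.379], [-0.938, 0.003, -0.346]]
force: [0.5, -0.6, -0.1]
grip_width: 0.999
finger_force: 0.0
```

```bash
python3 - <<'E'
from m import *
s=save('scene','s5.png');t=save('top','t5.png')
def wm(n,im,roi):
    hsv=cv2.cvtColor(im,cv2.COLOR_RGB2HSV);m=cv2.inRange(hsv,(3,130,40),(20,255,255));x,y,w,h=roi;k=np.zeros_like(m);k[y:y+h,x:x+w]=m[y:y+h,x:x+w]
    c=max(cv2.findContours(k,0,1)[0],key=cv2.contourArea);r=cv2.minAreaRect(c);return r,cv2.boxPoints(r),cv2.approxPolyDP(c,2.5,True)[:,0],cv2.contourArea(c)
for n,im,roi in(('top',t,(395,230,50,65)),('scene',s,(250,130,50,60))):
    r,b,ap,A=wm(n,im,roi);print(n,A,ap.tolist());print(plane(n,ap,.0)[:,:2].round(3).tolist(),plane(n,ap,.028)[:,:2].round(3).tolist())
# black grip top
for n,im,roi in(('top',t,(415,260,35,40)),('scene',s,(265,125,35,40))):
    x,y,w,h=roi;g=im.max(2);k=np.zeros(g.shape,np.uint8);k[y:y+h,x:x+w]=(g[y:y+h,x:x+w]<35)
    c=max(cv2.findContours(k,0,1)[0],key=cv2.contourArea);q=cv2.minAreaRect(c);print(n,cv2.boundingRect(c),q,plane(n,[q[0]],.055)[0].round(3))
E
```

```text
8.0 tcp [0.5898 0.0571 0.2167] g [0.5735 0.0643 0.2233] z [ 0.858 -0.379 -0.346] [-13.4  29.4 -28.9 138.9 112.8  76.  -70.1] F [ 0.5 -0.6 -0.1]
top 564.0 [[405, 246], [423, 286], [431, 286], [425, 276], [434, 272], [417, 242]]
[[0.511, -0.237], [0.404, -0.292], [0.406, -0.315], [0.432, -0.297], [0.446, -0.322], [0.526, -0.271]] [[0.508, -0.231], [0.404, -0.285], [0.406, -0.307], [0.431, -0.289], [0.444, -0.314], [0.522, -0.264]]
scene 415.5 [[288, 148], [282, 153], [276, 153], [274, 148], [263, 178], [277, 179], [286, 160], [287, 152], [288, 156]]
[[0.375, -0.32], [0.406, -0.316], [0.418, -0.329], [0.403, -0.353], [0.528, -0.269], [0.505, -0.236], [0.423, -0.281], [0.392, -0.308], [0.405, -0.291]] [[0.403, -0.291], [0.433, -0.286], [0.444, -0.3], [0.43, -0.323], [0.551, -0.241], [0.529, -0.209], [0.45, -0.253], [0.419, -0.279], [0.432, -0.262]]
top (426, 274, 13, 11) ((432.20001220703125, 278.9000244140625), (10.733125686645508, 10.28591251373291), 63.43495178222656) [ 0.424 -0.301  0.055]
scene (283, 137, 1, 1) ((283.0, 137.0), (0.0, 0.0), 0.0) [ 0.398 -0.314  0.055]
```

```bash
cat > go.py <<'E'
from m import *
from scipy.spatial.transform import Rotation as Ro
def rel(ang,tcp):
    a=np.radians(ang);x=np.r_[np.cos(a),np.sin(a),0];z=np.r_[0,0,-1.];Rt=np.c_[x,np.cross(z,x),z]
    v=Ro.from_matrix(R.T@Rt).as_rotvec(degrees=True)/6;print('rot',v.round(2),'travel',(R.T@(np.array(tcp)-p)).round(4))
E
python3 -c "
from go import *
rel(209.4,[.457,-.285,.2])
rel(182,[.457,-.285,.2])"
```

```text
8.1 tcp [0.5922 0.0536 0.2238] g [0.5759 0.0609 0.2302] z [ 0.86  -0.384 -0.336] [-12.9  28.8 -29.  138.8 112.9  76.1 -70.2] F [-0.3  0.1 -1. ]
rot [-5.38 10.86 -7.84] travel [ 0.0128 -0.3645  0.0217]
rot [-2.59 11.53 -3.89] travel [ 0.0128 -0.3645  0.0217]
```

{"name": "carry_out", "arguments": {
  "rot": [
    [-0.4,0.9,-0.6],
    [-0.9,1.8,-1.3],
    [-1.4,2.8,-2.0],
    [-1.9,3.8,-2.7],
    [-2.4,4.8,-3.4],
    [-2.9,5.8,-4.1],
    [-3.4,6.8,-4.8],
    [-3.9,7.8,-5.6]
  ],
  "travel": [
    [0.0,-0.02,0.0],
    [0.001,-0.06,0.003],
    [0.003,-0.1,0.006],
    [0.005,-0.145,0.009],
    [0.007,-0.19,0.012],
    [0.008,-0.235,0.014],
    [0.01,-0.28,0.017],
    [0.012,-0.32,0.019]
  ],
  "grip": [0,0,0,0,0,0,0,0]
}}

```text
time_s: 8.9
eef_pos: [0.5409, -0.0613, 0.1618]
orientation: [[-0.812, 0.026, 0.583], [-0.088, 0.982, -0.167], [-0.577, -0.187, -0.795]]
force: [-0.0, -0.9, -1.8]
grip_width: 0.999
finger_force: 0.0
```

```bash
python3 -c "
from go import *
rel(209.4,[.457,-.285,.2])"
```

```text
8.9 tcp [ 0.5409 -0.0613  0.1618] g [ 0.5298 -0.0582  0.1769] z [ 0.583 -0.167 -0.795] [ 67.6  38.8 -86.2 137.2  99.4  50.3   6.6] F [-0.  -0.9 -1.8]
rot [-3.29  5.34 -4.41] travel [ 0.0658 -0.229  -0.042 ]
```

{"name": "carry_out", "arguments": {
  "rot": [
    [-0.3,0.5,-0.4],
    [-0.6,1.1,-0.9],
    [-1.0,1.7,-1.3],
    [-1.4,2.3,-1.8],
    [-1.8,2.9,-2.3],
    [-2.2,3.5,-2.8],
    [-2.6,4.2,-3.4],
    [-3.0,4.8,-4.0]
  ],
  "travel": [
    [0.002,-0.02,-0.01],
    [0.005,-0.05,-0.03],
    [0.015,-0.08,-0.04],
    [0.025,-0.11,-0.042],
    [0.035,-0.14,-0.042],
    [0.045,-0.17,-0.042],
    [0.055,-0.2,-0.042],
    [0.066,-0.229,-0.042]
  ],
  "grip": [0,0,0,0,0,0,0,0]
}}

```text
time_s: 9.7
eef_pos: [0.4588, -0.2776, 0.2018]
orientation: [[-0.898, -0.428, 0.1], [-0.431, 0.902, -0.011], [-0.085, -0.053, -0.995]]
force: [1.3, -1.3, 1.3]
grip_width: 1.0
finger_force: 0.0
```

```bash
python3 -c "
from go import *
rel(209.4,[.457,-.285,.2])"
```

```text
9.7 tcp [ 0.4588 -0.2776  0.2018] g [ 0.4569 -0.2774  0.2207] z [ 0.1   -0.011 -0.995] [ 90.   40.8 -83.1 110.2  45.2  64.8 106.3] F [ 1.3 -1.3  1.3]
rot [-0.54  0.8  -0.65] travel [ 0.0049 -0.0058  0.0017]
```

{"name": "carry_out", "arguments": {
  "rot": [
    [-0.54,0.8,-0.65],
    [-0.54,0.8,-0.65],
    [-0.54,0.8,-0.65]
  ],
  "travel": [
    [0.005,-0.006,0.002],
    [0.005,-0.006,0.002],
    [0.005,-0.006,0.002]
  ],
  "grip": [0,0,0]
}}

```text
time_s: 10.0
eef_pos: [0.4591, -0.2827, 0.199]
orientation: [[-0.873, -0.487, 0.006], [-0.487, 0.873, 0.001], [-0.006, -0.002, -1.0]]
force: [-0.1, 0.1, -0.0]
grip_width: 0.999
finger_force: 0.0
```

```bash
python3 - <<'E'
from m import *
w=save('wrist','w6.png')
np.save('st6.npy',np.c_[R,p])
print(R.round(3).tolist())
hsv=cv2.cvtColor(w,cv2.COLOR_RGB2HSV);m=cv2.inRange(hsv,(3,130,60),(20,255,255));m[265:]=0
c=max(cv2.findContours(m,0,1)[0],key=cv2.contourArea);print(cv2.boundingRect(c),cv2.approxPolyDP(c,3,True)[:,0].tolist())
E
```

```text
10.0 tcp [ 0.4591 -0.2827  0.199 ] g [ 0.459  -0.2827  0.218 ] z [ 0.006  0.001 -1.   ] [ 84.8  42.9 -80.2 105.7  44.9  71.6 110.1] F [-0.1  0.1 -0. ]
[[-0.873, -0.487, 0.006], [-0.487, 0.873, 0.001], [-0.006, -0.002, -1.0]]
(298, 116, 42, 110) [[298, 116], [299, 225], [334, 225], [339, 117]]
```

View pics/w6.png

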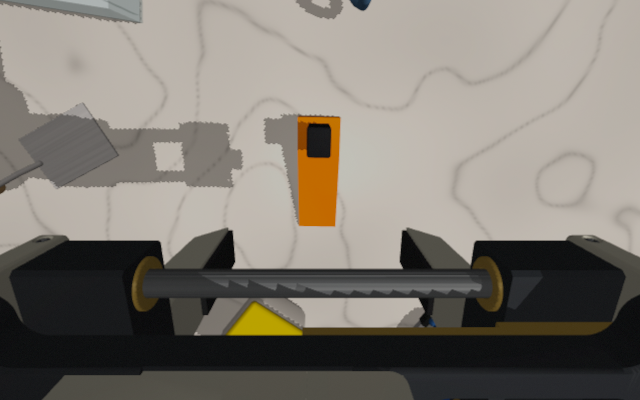

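The wedge lies nearly along the image's vertical, with its tip at row 225 (columns 299–334), back edge at row 116 (298–339) and grip at (318,140).

```bash
python3 - <<'E'
from go import *
a=np.load('st6.npy');s0=dict(orientation=a[:,:3],eef_pos=a[:,3])
tip=plane('wrist',[[299,225.5],[334.5,225.5]],.003,s0);bk=plane('wrist',[[297.8,116],[339.7,116.5]],.028,s0)
print(tip.round(4).tolist(),bk.round(4).tolist(),np.linalg.norm(tip[1]-tip[0]),np.linalg.norm(bk[1]-bk[0]))
d=tip.mean(0)-bk.mean(0);print('len',np.linalg.norm(d[:2]),'ang',np.degrees(np.arctan2(d[1],d[0])))
g=tip.mean(0)*20/130+bk.mean(0)*110/130;print('grip',g)
w=cv2.imread('pics/w6.png');k=(w.max(2)<45).astype(np.uint8);k[:118]=0;k[165:]=0;k[:,:302]=0;k[:,335:]=0
c=max(cv2.findContours(k,0,1)[0],key=cv2.contourArea);r=cv2.boundingRect(c);print(r,plane('wrist',[[r[0]+r[2]/2-.5,r[1]+r[3]*.45]],.06,s0))
an=np.degrees(np.arctan2(d[1],d[0]))+180
rel(an,[g[0],g[1],.12]);rel(an,[g[0],g[1],.033])
E
```

```text
10.05 tcp [ 0.4586 -0.2826  0.1993] g [ 0.4585 -0.2826  0.2183] z [ 0.006 -0.    -1.   ] [ 84.9  42.9 -80.2 105.8  45.   71.6 110.1] F [-0.4 -0.2  0.8]
[[0.5309, -0.2683, 0.003], [0.5098, -0.2307, 0.003]] [[0.4158, -0.3298, 0.028], [0.3954, -0.2924, 0.028]] 0.04309047672568465 0.04264101682301362
len 0.1302149926047612 ang 28.24100468583213
grip [ 0.42326405 -0.30161905  0.02415385]
(307, 124, 24, 33) [[ 0.42229545 -0.30209949  0.06      ]]
rot [-0.03  0.05  0.16] travel [0.0405 0.0009 0.0791]
rot [-0.03  0.05  0.16] travel [0.0409 0.0012 0.1661]
```

{"name": "carry_out", "arguments": {
  "rot": [
    [0,0,0.1],
    [0,0.05,0.16],
    [0,0.05,0.16],
    [0,0.05,0.16],
    [0,0.05,0.16],
    [0,0.05,0.16],
    [0,0.05,0.16]
  ],
  "travel": [
    [0.02,0,0.02],
    [0.038,0.001,0.05],
    [0.041,0.001,0.08],
    [0.041,0.001,0.115],
    [0.041,0.001,0.15],
    [0.041,0.001,0.166],
    [0.041,0.001,0.166]
  ],
  "grip": [0,0,0,0,0,0,0]
}}

```text
time_s: 10.75
eef_pos: [0.4218, -0.3026, 0.0326]
orientation: [[-0.881, -0.473, -0.001], [-0.473, 0.881, -0.002], [0.002, -0.001, -1.0]]
force: [-0.5, 0.1, 0.3]
grip_width: 1.0
finger_force: 0.0
```

{"name": "carry_out", "arguments": {
  "rot": [
    [0,0,0],
    [0,0,0],
    [0,0,0],
    [0,0,0],
    [0,0,0],
    [0,0,0],
    [0,0,0],
    [0,0,0]
  ],
  "travel": [
    [0,0,0],
    [0,0,0],
    [0,0,0],
    [0,0,0],
    [0,0,0],
    [0,0,0],
    [0,0,0],
    [0,0,0]
  ],
  "grip": [1,1,1,1,1,1,1,1],
  "grip_force": 30
}}

```text
time_s: 11.55
eef_pos: [0.4236, -0.3043, 0.0338]
orientation: [[-0.882, -0.471, 0.002], [-0.471, 0.882, -0.004], [0.0, -0.004, -1.0]]
force: [0.6, 0.5, -0.1]
grip_width: 0.352
finger_force: 0.0
```

```bash
python3 -c "
from go import *
print(R.round(3).tolist(),st['grip_width']*92,st['finger_force'])"
```

```text
11.55 tcp [ 0.4236 -0.3043  0.0338] g [ 0.4235 -0.3042  0.0528] z [ 0.002 -0.004 -1.   ] [ 81.9  52.1 -66.7 113.9  59.2  57.7 103.2] F [ 0.6  0.5 -0.1]
[[-0.882, -0.471, 0.002], [-0.471, 0.882, -0.004], [0.0, -0.004, -1.0]] 32.39585452144706 0.0
```

{"name": "carry_out", "arguments": {
  "rot": [
    [0,0,0],
    [0,0,0],
    [0,0,0],
    [0,0,0]
  ],
  "travel": [
    [0,0,0],
    [0,0,0],
    [0,0,-0.001],
    [0,0,-0.003]
  ],
  "grip": [1,1,1,1]
}}

```text
time_s: 11.95
eef_pos: [0.4233, -0.3042, 0.0367]
orientation: [[-0.882, -0.471, 0.001], [-0.471, 0.882, -0.003], [0.001, -0.004, -1.0]]
force: [-0.0, 0.2, -1.4]
grip_width: 0.24
finger_force: 29.8
```

```bash
python3 -c "
from go import *
print(R.round(3).tolist(),st['grip_width']*92,st['finger_force'])
rel(175.7,[.43,.0434,p[2]])"
```

```text
11.95 tcp [ 0.4233 -0.3042  0.0367] g [ 0.4233 -0.3041  0.0557] z [ 0.001 -0.003 -1.   ] [ 82.   51.9 -67.  113.9  58.9  57.9 103.4] F [-0.   0.2 -1.4]
[[-0.882, -0.471, 0.001], [-0.471, 0.882, -0.003], [0.001, -0.004, -1.0]] 22.107986896394348 29.789791703224182
rot [-0.03  0.    5.4 ] travel [-0.1698  0.3034 -0.0012]
```

{"name": "carry_out", "arguments": {
  "rot": [
    [0,0,0.4],
    [0,0,1.0],
    [0,0,1.7],
    [0,0,2.4],
    [0,0,3.1],
    [0,0,3.8],
    [0,0,4.5],
    [0,0,5.1]
  ],
  "travel": [
    [-0.009,0.015,-0.002],
    [-0.025,0.045,-0.005],
    [-0.045,0.08,-0.005],
    [-0.065,0.117,-0.005],
    [-0.085,0.153,-0.005],
    [-0.106,0.19,-0.005],
    [-0.126,0.226,-0.005],
    [-0.146,0.262,-0.005]
  ],
  "grip": [1,1,1,1,1,1,1,1]
}}

```text
time_s: 12.75
eef_pos: [0.4288, -0.0028, 0.041]
orientation: [[-0.999, 0.046, 0.002], [0.046, 0.999, -0.004], [-0.002, -0.004, -1.0]]
force: [0.5, -0.5, -2.2]
grip_width: 0.24
finger_force: 29.8
```

```bash
python3 -c "
from go import *
print(R.round(3).tolist(),st['grip_width']*92,st['finger_force'])
rel(175.7,[.43,.0434,.04])"
```

```text
12.75 tcp [ 0.4288 -0.0028  0.041 ] g [ 0.4287 -0.0028  0.06  ] z [ 0.002 -0.004 -1.   ] [ 49.4  41.1 -64.8 126.2  53.7  47.9  36.5] F [ 0.5 -0.5 -2.2]
[[-0.999, 0.046, 0.002], [0.046, 0.999, -0.004], [-0.002, -0.004, -1.0]] 22.103539086160882 29.78417158126831
rot [-0.04  0.02  0.27] travel [0.0009 0.0463 0.0008]
```

{"name": "carry_out", "arguments": {
  "rot": [
    [0,0,0.2],
    [-0.04,0.02,0.27],
    [-0.04,0.02,0.27],
    [-0.04,0.02,0.27],
    [-0.04,0.02,0.27]
  ],
  "travel": [
    [0,0.02,0],
    [0.001,0.046,0.001],
    [0.001,0.046,0.001],
    [0.001,0.046,0.004],
    [0.001,0.046,0.006]
  ],
  "grip": [1,1,1,1,1]
}}

```text
time_s: 13.25
eef_pos: [0.4297, 0.0406, 0.0342]
orientation: [[-0.997, 0.072, -0.001], [0.072, 0.997, -0.0], [0.001, -0.0, -1.0]]
force: [0.8, -0.9, -1.6]
grip_width: 0.24
finger_force: 29.8
```

```bash
python3 - <<'E'
from go import *
print(R.round(4).tolist())
t=save('top','t7.png');s=save('scene','s7.png')
for n,im,roi in(('top',t,(280,200,80,80)),('scene',s,(290,130,120,100))):
    hsv=cv2.cvtColor(im,cv2.COLOR_RGB2HSV);x,y,w,h=roi
    for lab,m in(('wedge',cv2.inRange(hsv,(3,130,40),(20,255,255))),('blue',cv2.inRange(hsv,(105,90,30),(125,255,255)))):
        k=np.zeros_like(m);k[y:y+h,x:x+w]=m[y:y+h,x:x+w]
        cs=[c for c in cv2.findContours(k,0,1)[0] if cv2.contourArea(c)>25]
        for c in cs:
            a=cv2.approxPolyDP(c,2,True)[:,0];print(n,lab,cv2.contourArea(c),a.tolist(),plane(n,a,.002 if lab=='wedge' else .02)[:,:2].round(3).tolist())
f=lambda im,x,y,w,h,k:cv2.resize(im[y:y+h,x:x+w,::-1],None,fx=k,fy=k,interpolation=cv2.INTER_CUBIC)
cv2.imwrite('pics/c7.png',np.hstack([f(t,270,170,100,150,4),f(s,280,130,100,150,4)]))
E
```

```text
13.25 tcp [0.4297 0.0406 0.0342] g [0.4297 0.0406 0.0532] z [-0.001 -0.    -1.   ] [ 42.7  41.7 -63.5 125.8  54.   47.3  29.2] F [ 0.8 -0.9 -1.6]
[[-0.9974, 0.0722, -0.0006], [0.0722, 0.9974, -0.0002], [0.0006, -0.0003, -1.0]]
scene wedge 542.0 [[380, 201], [369, 205], [363, 199], [336, 225], [342, 229], [352, 229], [375, 205], [377, 211], [380, 208]] [[0.392, 0.044], [0.424, 0.032], [0.415, 0.004], [0.541, 0.016], [0.542, 0.037], [0.525, 0.056], [0.413, 0.044], [0.429, 0.062], [0.414, 0.061]]
scene blue 386.0 [[316, 229], [316, 214], [309, 207], [295, 212], [290, 219], [298, 225], [305, 226], [305, 229]] [[0.599, 0.0], [0.558, -0.037], [0.55, -0.069], [0.588, -0.083], [0.616, -0.074], [0.618, -0.043], [0.61, -0.028], [0.617, -0.02]]
```

View pics/c7.png

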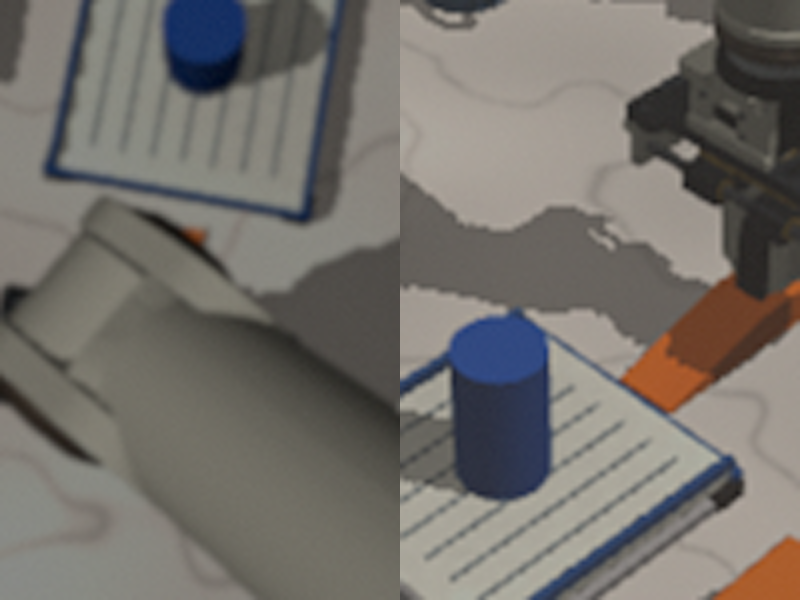

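The tumbler is still standing on the peg. The wedge points at the lip's middle, with its tip about 25 mm short. Next: lower it, then slide in until just before contact.

{"name": "carry_out", "arguments": {
  "rot": [
    [0,0,0],
    [0,0,0],
    [0,0,0],
    [0,0,0],
    [0,0,0],
    [0,0,0]
  ],
  "travel": [
    [0,0,0.001],
    [-0.01,0,0.0012],
    [-0.025,0,0.0012],
    [-0.04,0,0.0012],
    [-0.055,0,0.0012],
    [-0.055,0,0.0012]
  ],
  "grip": [1,1,1,1,1,1]
}}

```text
time_s: 13.95
eef_pos: [0.4868, 0.0371, 0.0337]
orientation: [[-0.997, 0.074, 0.002], [0.074, 0.997, 0.001], [-0.002, 0.001, -1.0]]
force: [2.3, -1.8, 9.7]
grip_width: 0.237
finger_force: 30.0
```

{"name": "carry_out", "arguments": {
  "rot": [
    [0,0,0],
    [0,0,0],
    [0,0,0],
    [0,0,0]
  ],
  "travel": [
    [-0.005,0,0],
    [-0.01,0,0],
    [-0.01,0,0],
    [-0.01,0,0]
  ],
  "grip": [1,1,1,1]
}}

```text
time_s: 14.35
eef_pos: [0.4922, 0.0372, 0.0336]
orientation: [[-0.997, 0.071, -0.003], [0.071, 0.997, -0.0], [0.003, -0.0, -1.0]]
force: [-6.7, -1.4, 10.2]
grip_width: 0.237
finger_force: 30.0
```

{"name": "carry_out", "arguments": {
  "rot": [
    [0,0,0],
    [0,0,0],
    [0,0,0],
    [0,0,0]
  ],
  "travel": [
    [-0.004,0,0],
    [-0.008,0,0],
    [-0.01,0,0],
    [-0.01,0,0]
  ],
  "grip": [1,1,1,1]
}}

```text
time_s: 14.75
eef_pos: [0.4988, 0.0372, 0.0334]
orientation: [[-0.998, 0.07, -0.009], [0.07, 0.998, -0.001], [0.009, -0.001, -1.0]]
force: [-15.6, 1.1, 19.7]
grip_width: 0.241
finger_force: 30.0
```

```bash
cat > lift.py <<'E'
from m import *
print(R[:,2].round(4),st['grip_width'],st['finger_force'])
import sys
s=save('scene',sys.argv[1]);r=cv2.imread('pics/s7.png')
g=lambda im:cv2.cvtColor(im,cv2.COLOR_BGR2GRAY).astype(np.float32)
A=g(r);B=g(s[:,:,::-1].copy());C=cams.calibration('scene');K=np.array(C['intrinsics']);pr=lambda X:(lambda q:(q[:2]/q[2]))(K@(np.array(C['R'])@X+C['t']))
for nm,(x,y,w,h),X in(('lip corner L',(340,234,32,24),[.572,.13,.02]),('cup',(286,200,38,60),[.664,.026,.08]),('tub ref',(365,268,30,30),None)):
    T=A[y:y+h,x:x+w];S=B[y-8:y+h+8,x-8:x+w+8];m=cv2.matchTemplate(S,T,cv2.TM_CCOEFF_NORMED);_,v,_,(i,j)=cv2.minMaxLoc(m)
    q=lambda a,b,c:(a-c)/(2*(a-2*b+c))
    dx=i-8+(q(m[j,i-1],m[j,i],m[j,i+1]));dy=j-8+(q(m[j-1,i],m[j,i],m[j+1,i]));print(nm,round(v,3),'shift px',round(dx,2),round(dy,2),'' if X is None else ('px per 5mm',(pr(np.array(X)+[0,0,.005])-pr(np.array(X))).round(2)))
E
python3 lift.py s8.png
```

```text
14.75 tcp [0.4988 0.0372 0.0334] g [0.499  0.0372 0.0524] z [-0.009 -0.001 -1.   ] [ 39.8  46.5 -61.4 116.3  53.5  52.3  34.2] F [-15.6   1.1  19.7]
[-8.7e-03 -6.0e-04 -1.0e+00] 0.24054375082451507 30.005917847156525
lip corner L 0.968 shift px -0.09 -0.39 ('px per 5mm', array([ 0.09, -1.47]))
cup 0.887 shift px -0.22 -0.27 ('px per 5mm', array([-0.06, -1.56]))
tub ref 0.994 shift px -0.05 -0.03
```

The lip is up about 1.5 mm. I'll push on roughly 11 mm, with slightly less downward press.

{"name": "carry_out", "arguments": {
  "rot": [
    [0,0,0],
    [0,0,0],
    [0,0,0],
    [0,0,0],
    [0,0,0]
  ],
  "travel": [
    [-0.003,0,-0.0005],
    [-0.006,0,-0.0007],
    [-0.009,0,-0.001],
    [-0.012,0,-0.001],
    [-0.012,0,-0.001]
  ],
  "grip": [1,1,1,1,1],
  "grip_force": 40
}}

```text
time_s: 15.3
eef_pos: [0.5121, 0.0357, 0.0335]
orientation: [[-0.997, 0.07, -0.007], [0.07, 0.998, -0.0], [0.007, -0.001, -1.0]]
force: [-7.9, 0.2, 4.8]
grip_width: 0.238
finger_force: 40.0
```

```bash
python3 lift.py s9.png
```

```text
15.3 tcp [0.5121 0.0357 0.0335] g [0.5122 0.0357 0.0525] z [-0.007 -0.    -1.   ] [ 39.4  47.3 -61.1 114.6  53.5  53.   35. ] F [-7.9  0.2  4.8]
[-0.0072 -0.     -1.    ] 0.23821469147272142 40.00061273574829
lip corner L 0.938 shift px 0.06 -1.12 ('px per 5mm', array([ 0.09, -1.47]))
cup 0.835 shift px -0.76 -0.35 ('px per 5mm', array([-0.06, -1.56]))
tub ref 0.994 shift px -0.07 -0.03
```

{"name": "carry_out", "arguments": {
  "rot": [
    [0,0,0],
    [0,0,0],
    [0,0,0],
    [0,0,0],
    [0,0,0],
    [0,0,0]
  ],
  "travel": [
    [0,0,0],
    [0,0,0],
    [0,0,0],
    [0,0,0],
    [0,0,0],
    [0,0,0]
  ],
  "grip": [1,1,1,1,1,1]
}}

```text
time_s: 15.95
eef_pos: [0.5121, 0.0357, 0.0335]
orientation: [[-0.997, 0.071, -0.007], [0.071, 0.998, 0.0], [0.007, -0.0, -1.0]]
force: [-7.3, 1.1, 4.2]
grip_width: 0.239
finger_force: 40.0
```

```bash
python3 lift.py s10.png
```

```text
15.95 tcp [0.5121 0.0357 0.0335] g [0.5122 0.0356 0.0525] z [-0.007  0.    -1.   ] [ 39.4  47.2 -61.1 114.6  53.5  53.   35. ] F [-7.3  1.1  4.2]
[-0.0069  0.     -1.    ] 0.23907768657240344 40.000346302986145
lip corner L 0.938 shift px 0.06 -1.12 ('px per 5mm', array([ 0.09, -1.47]))
cup 0.835 shift px -0.76 -0.35 ('px per 5mm', array([-0.06, -1.56]))
tub ref 0.994 shift px -0.05 -0.03
```

Everything is steady: the lip is up about 4–5 mm, the tumbler has not shifted and the wedge is held flat. Handing in.

```bash
python3 -c "
from bench import bot
print(bot.hand_in())"
```

```text
the job is handed in; nothing more can be done
None
```

The job is handed in, but the hand-in returned no verdict: the tumbler stands mouth down over the peg, and the held wedge carries the tray lip about 4–5 mm up by my camera and geometry estimates.

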